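# Pinch the cap off an upward-looking lens and shut it in its case

## Task

Slide the metal case's cover fully back first. Then pinch the two opposed buttons of the lens cap together to free its catch, lift the cap off the lens, stand it upright on the floor of the case without dropping it, let go, and slide the cover fully shut. Leave the cage cube, the post holder and the screwdriver where they are.

Things in the scene. Friction and masses are not known exactly. Their poses are not given: they have to be found in the camera images.
- cap: Grey plastic lens cap, loose, 49 mm high, about 94 g. Origin: centre of its underside, z up. Four feet, 14 mm long within 19 mm radius, on which it stands on a flat floor; a flange of 56 mm diameter from 14 to 19 mm above the origin; a hub of 34 mm diameter from 19 to 49 mm, with a black button on its +y and its -y side. On the lens the flange rests on the rim (origin 14 mm below the rim).
- cap_pinch (a point): midway between the cap's two buttons, 34 mm above the cap's origin. Each button is 18 mm wide (along the cap's x), 24 mm tall, outer face 24 mm from the axis: 48 mm across, 36 mm when pinched home. The cap can be carried by its pinched buttons (15 to 25 N of grip).
- button_a (a joint): travel of the cap's button at +y, m: 0 out (at rest), 0.006 fully in; its spring pushes back with 3 N at 0 and 6 N at 0.006. It carries a tooth below the flange that catches 3 mm under the lip in the lens mouth: the cap cannot be lifted unless both buttons are in by more than about 4 mm.
- button_b (a joint): the same for the button at -y.
- lens: Lens looking straight up, fixed to the table: black square base plate 90 x 90 x 10 mm with a black barrel of 60 mm diameter (64 mm at the rubber ring) up to 95 mm. Origin: centre of the plate's underside, on the table.
- lens_mouth (a point): centre of the lens's mouth, at the height of its rim, 95 mm above the table. Mouth diameter 41 mm; the lip is 5 mm thick, the space below it 52 mm wide and 22 mm deep.
- case: Open-topped aluminium case fixed to the table, outside 142 mm (its x) x 132 mm (its y) x 60 mm high, walls and floor 6 mm thick; inside 130 x 120 mm. Origin: centre of its underside, on the table. Its side rails reach 68 mm above the table.
- case_floor (a point): centre of the case's inner floor, 6 mm above the table.
- cover (a joint): travel of the flat sliding cover of the case along the case's +x (away from the robot), m: 0 shut, 0.120 fully back. It may start a little open. About 1.5 N of friction; it stays where it is left. Fully back, the case is open from case x = -65 mm to +49 mm. Cover's underside 60.5 mm, top 65.5 mm above the table.
- cover_rib (a point): middle of the top of the rib on the cover, by which it is slid: dark steel bar 10 mm thick (along the case's x), 50 mm long (along the case's y), 22 mm tall above the cover, its top 87.5 mm above the table. The point moves with the cover; shut, it lies at case x = -50 mm, y = 0.
- cage_cube: bystander: black 40 mm optical cube with glass ports; origin centre of underside.
- post_holder: bystander: black upright post holder, 64 mm tall, on a 44 mm steel foot; origin centre of underside.
- driver: bystander: screwdriver lying on the table, 160 mm long; origin between its ends, on the table.
Not all that is in view belongs to the job. What is meant by the case is not red, turquoise or yellow, and is the larger of those in its own colour.

How it is judged:
By the outcome, as a careful person would: the job done as asked, in the order asked, and still so for the second after the job is handed in, with the robot touching nothing.
It also fails if it takes over 70 s, if anything falls off the work surface, if the arm or the gripper's body presses on something with over 40 N, if the wrist force passes 120 N, or if a joint passes its speed limit or range.

## Robot

A 7-joint arm with a two-finger parallel gripper is mounted at the origin on the work surface. World frame = base frame: x ahead of the robot, y to its left, z up, the work surface at z = 0. Lengths are in m, angles in rad, forces in N, time in s.
With the tool pointing down it reaches from about 0.4 to 0.85 m from the base axis. Payload 10.4 kg.
Tool frame: the origin (TCP) lies on the centre line of the jaws, within the pads' length; the fingertips stand 17 mm ahead of it and the grasp point (between the pads) lies 2 mm behind it; z points along the fingers, y is the direction in which the jaws open and shut (so a half turn about z gives the same grasp; the last joint's range is limited). The gripper opens to 85 mm and grips with 20 to 120 N. Pads are 22 mm wide; open, the fingers measure 114 mm over their backs; the gripper's body (76 mm by 85 mm) begins 54 mm behind the grasp point. The pads swing forward as they close: fully open they stand 13 mm farther back than shut.
Start: joints at [-1.158, 0.332, -0.065, 1.46, 0.022, 1.35, -0.088], TCP at [0.264, 0.567, 0.226] pointing down, gripper open.
Joint ranges: [-2.6, 2.6], [-0.5, 2.12], [-1.47, 1.34], [0.16, 2.42], [-1.27, 4.41], [0.06, 2.06], [-2.6, 2.6]. Speed limits (rad/s): [2.22, 2.22, 2.79, 2.79, 3.14, 3.14, 3.14].

## Interface

Orientations are given as a rotation vector (axis times angle).
In Python, from cell import env, get_image gives the robot as it stands.
- The arm moves only by the tool jog_arm, never from a script. Its argument "plan" is text: rows parted by semicolons, each of 5 numbers parted by spaces: the closure in counts, from 0 (fully open) to 255 (shut), then the shift along the world's x, y, z normalised to -1 to 1, where 1 is 1 m, then the turn about the world's z normalised to -1 to 1, where 1 is 30 degrees. A call has 1 to 5 rows; each row is the pose to reach, as a shift and turn from the pose commanded when the call began; what a row does not reach only later rows make up. A row lasts 1/10 s, in which the tool goes at most 50 mm and 8.59 degrees, less where a joint would pass 70% of its speed; a pose out of reach is approached as far as the arm can. A call with a number of a shift or a turn outside -1 to 1 is refused whole. A call with a gripper value outside its range is refused whole. The fingers move at their own pace and stop on an object; "force" is the grip in N (left out, the last holds). Time passes only in rows, so rows that repeat a pose let the fingers close. It gives the time, the measured TCP pose, the force and the opening at its end, in the units of the state.
- env.read_state(): the state, without advancing time (a new reading comes with each control period).
- get_image(name): name is "scene" or "top"; returns a dict with "frame" (400x640x3 uint8, blue, green, red), "fx", "fy", "cx", "cy" (pixels), "world_from_camera" (4x4, takes a point from camera to world coordinates). Camera axes: x right, y down, z forward; pixel columns grow to the right and rows downward; lengths in m; the calibration is good to about 2 mm. A picture is of the moment at which its call begins. There is no depth.
- env.hand_in(): hands the job in, once; it reports no verdict.
The state is a dict: "time_s": time; "joint_positions": joint angles; "qvel": joint speeds; "joint_efforts": joint torques, N m; "position": TCP position; "ee_rot": TCP orientation; "contact_force": force on the tool from outside, world axes, zero at the start; "moment": the same for the moment, N m; "width": opening from 0.0 (shut) to 1.0 (fully open).
Only numpy, scipy, OpenCV 4.12 (cv2) and the standard library are available. Lean on these libraries where they do the work, as an engineer would, in place of code of your own. Each camera call takes 0.05 s, during which the arm holds its last target. There are 200 camera calls.

## Working session

There is one attempt and no reset: what is moved stays moved. The work goes in short steps, Python scripts to look and compute and a tool call to move; the robot and the scene stay as the last step left them, time stands still between calls to the robot, and variables do not carry over. Pictures are saved under pics/ and viewed, about 8 in all and at most 12, crops included, and the job is handed in when it is done.

Besides the shell and the picture viewer there is one more tool, called after "Request:" by a JSON object that holds its "api" and its "payload", one argument or row to a line. jog_arm: Moves the arm, as the interface text tells. Scaled input: -1 to 1 covers 1 m each way for a shift and 30 degrees each way for a turn. Its arguments: {"type":"object","properties":{"plan":{"type":"string"},"force":{"type":"number"}},"required":["plan"]}

```bash
mkdir -p pics
cat > h.py <<'E'
import numpy as np, cv2
from cell import env, get_image
def snap(cam,name):
    d=get_image(cam); cv2.imwrite(f'pics/{name}.png',d['frame']); np.savez(f'pics/{name}.npz',**{k:d[k] for k in d}); return d
def load(name): return np.load(f'pics/{name}.npz')
def ray(d,u,v,z):
    T=d['world_from_camera']; r=T[:3,:3]@np.array([(u-d['cx'])/d['fx'],(v-d['cy'])/d['fy'],1]); o=T[:3,3]
    return o+r*(z-o[2])/r[2]
def proj(d,p):
    T=d['world_from_camera']; c=T[:3,:3].T@(np.array(p)-T[:3,3]); return np.array([d['fx']*c[0]/c[2]+d['cx'],d['fy']*c[1]/c[2]+d['cy']])
E
python3 - <<'E'
from h import *
for c in('scene','top'):
    d=snap(c,c+'0'); print(c,d['fx'],d['world_from_camera'].round(3).tolist())
print(env.read_state())
E
```

```text
scene 496.3626714158384 [[-0.221, 0.822, -0.525, 1.139], [0.975, 0.183, -0.124, 0.111], [-0.006, -0.54, -0.842, 1.253], [0.0, 0.0, 0.0, 1.0]]
top 442.43294600957836 [[-0.03, -0.997, 0.073, 0.313], [-1.0, 0.03, 0.0, -0.066], [-0.003, -0.073, -0.997, 1.59], [0.0, 0.0, 0.0, 1.0]]
{'time_s': 0.1, 'joint_positions': array([-1.15759459,  0.33282233, -0.06471978,  1.46084219,  0.02157186,
        1.34988586, -0.08851882]), 'qvel': array([-0.00217018, -0.00244646, -0.00013617, -0.00256367,  0.00019646,
        0.00104777,  0.00057544]), 'joint_efforts': array([ 3.03421904e-03, -6.26739550e+01,  4.99683351e-02, -3.92424202e+01,
        1.65309291e-02,  6.93809590e-03,  2.22689033e-05]), 'position': array([0.26367806, 0.56628819, 0.22509423]), 'ee_rot': array([-6.79077519e-01, -3.06706244e+00,  1.94531812e-03]), 'contact_force': array([0.03885278, 0.79201488, 0.15202528]), 'moment': array([-0.01520759,  0.04414944, -0.01709902]), 'width': 0.9995918275743344}
```

View pics/top0.png

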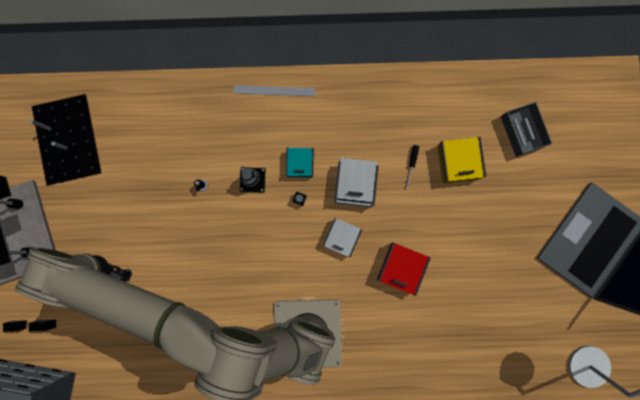

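View pics/scene0.png

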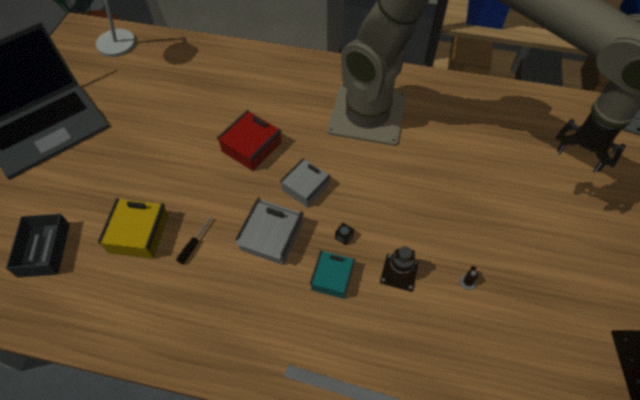

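The grey case is the larger grey box (top 357,181; scene 270,230). The lens with its cap is at top (252,180) and scene (402,262). I'll enlarge both.

Run:
```python
from h import *
t=load('top0');s=load('scene0')
a=cv2.resize(t['frame'][140:220,230:390],None,fx=5,fy=5,interpolation=cv2.INTER_CUBIC)[:290]
a=cv2.resize(t['frame'][150:215,230:390],None,fx=5,fy=5,interpolation=cv2.INTER_CUBIC)
b=cv2.resize(s['frame'][195:295,230:430],None,fx=4,fy=4,interpolation=cv2.INTER_CUBIC)[:275*1+0]
b=cv2.resize(s['frame'][196:296,230:430],None,fx=2.7,fy=2.7,interpolation=cv2.INTER_CUBIC)
b=cv2.copyMakeBorder(b,0,0,0,800-b.shape[1],cv2.BORDER_CONSTANT)
cv2.imwrite('pics/c1.png',cv2.convertScaleAbs(np.vstack([a,b]),alpha=1.6,beta=15))
print(a.shape,b.shape)
```

```text
(325, 800, 3) (270, 800, 3)
```

View pics/c1.png

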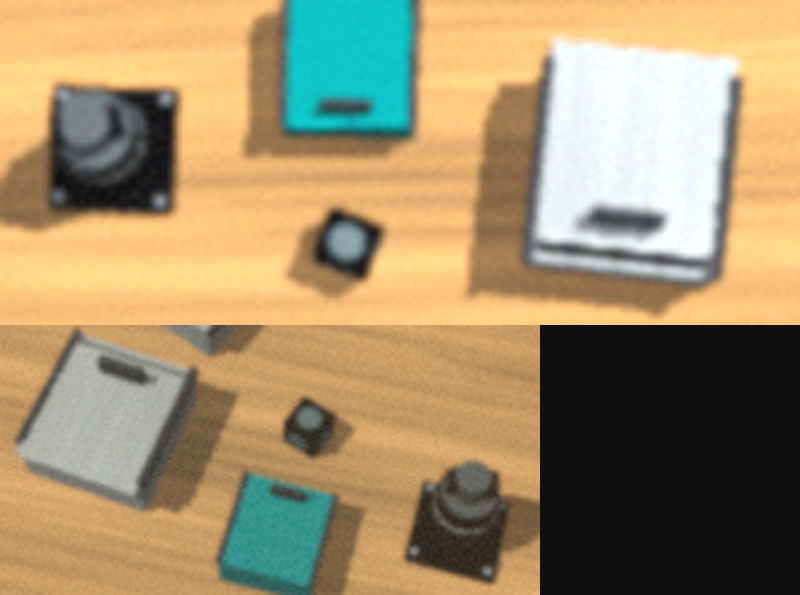

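Run:
```python
from h import *
t=load('top0');s=load('scene0')
print('hub top', ray(t,247.6,173.6,.130).round(4), ray(s,404.8,252.7,.130).round(4))
# lens plate corner screws top view, z=.010
for u,v in [(63,95),(167,99),(58,196),(160,201)]: print('screw',ray(t,230+u/5,150+v/5,.011).round(4))
for u,v in [(413,551),(488,571)]: print('screw s',ray(s,230+u/2.7,196+(v-325)/2.7,.011).round(4))
# case: rib + corners
for n,d,box in [('t',t,(340,185,372,200)),('s',s,(258,200,296,220))]:
    x0,y0,x1,y1=box; g=cv2.cvtColor(d['frame'],cv2.COLOR_BGR2GRAY)[y0:y1,x0:x1]
    m=(g<np.percentile(g,60)*0.62).astype(np.uint8)
    k,l,st,ce=cv2.connectedComponentsWithStats(m)
    for i in range(1,k):
        if st[i,4]>8:
            pts=cv2.findNonZero((l==i).astype(np.uint8)); r=cv2.minAreaRect(pts)
            print(n,'comp',st[i],(ce[i]+[x0,y0]).round(1),ray(d,*(ce[i]+[x0,y0]),.080).round(4),r[1:],)
# outline: corners from crop
print('rail/bottom front corners z?')
for nm,u,v,z in [('FL rail',527,248,.068),('FR rail',722,262,.068),('BL rail',553,45,.068),('BR rail',740,68,.068),('FLbot',528,266,.0),('FRbot',716,283,.0)]: print(nm,ray(t,230+u/5,150+v/5,z).round(4))
for nm,u,v,z in [('A',80,332,.068),('B',195,370,.068),('C',20,440,.068),('D',143,492,.068)]: print('s',nm,ray(s,230+u/2.7,196+(v-325)/2.7,z).round(4))
```

```text
hub top [0.5512 0.1785 0.13  ] [0.5541 0.1833 0.13  ]
screw [0.588  0.2162 0.011 ]
screw [0.5828 0.1413 0.011 ]
screw [0.5148 0.221  0.011 ]
screw [0.509  0.1478 0.011 ]
screw s [0.5849 0.1446 0.011 ]
screw s [0.5897 0.22   0.011 ]
t comp [ 6  6 17  6 70] [354.1 193.9] [ 0.4784 -0.1772  0.08  ] ((15.902141571044922, 4.858987808227539), 6.34019136428833)
s comp [ 9  8 18 10 95] [275.2 212.4] [ 0.4835 -0.178   0.08  ] ((18.657434463500977, 5.0596442222595215), 18.43494987487793)
rail/bottom front corners z?
FL rail [ 0.4617 -0.1128  0.068 ]
FR rail [ 0.448  -0.2471  0.068 ]
BL rail [ 0.6029 -0.1354  0.068 ]
BR rail [ 0.5828 -0.2648  0.068 ]
FLbot [ 0.4553 -0.1152  0.    ]
FRbot [ 0.439  -0.2503  0.    ]
s A [ 0.4424 -0.2366  0.068 ]
s B [ 0.4612 -0.1075  0.068 ]
s C [ 0.5783 -0.2584  0.068 ]
s D [ 0.6067 -0.1234  0.068 ]
```

Run:
```python
from h import *
ims=[]
for c,x0,y0 in(('top',232,158),('scene',384,240)):
    d=[get_image(c)['frame'].astype(float) for _ in range(6)]
    f=np.mean(d,0); np.save(f'pics/{c}_avg.npy',f)
    k=np.clip(255*(f[y0:y0+38,x0:x0+38]/130)**.6,0,255).astype(np.uint8)
    ims.append(cv2.resize(k,(400,400),interpolation=cv2.INTER_CUBIC))
cv2.imwrite('pics/c2.png',np.hstack(ims))
```

```text
(no output)
```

View pics/c2.png

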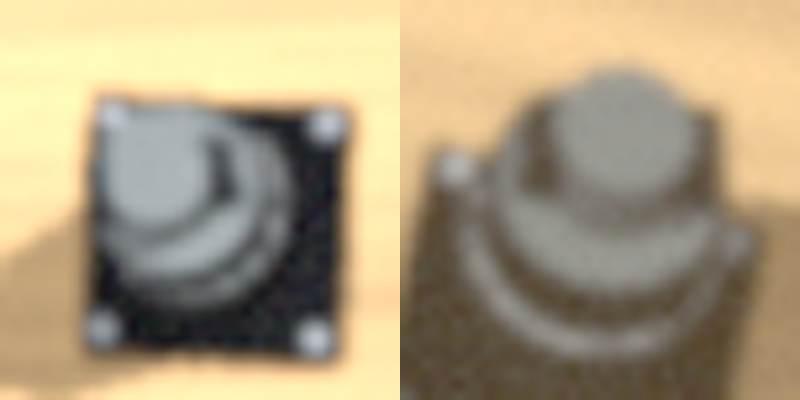

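Run:
```python
from h import *
t=load('top0');s=load('scene0')
def P(d,i,u,v,z):
    x0,y0=((232,158),(384,240))[i]; return ray(d,x0+u/10.53-.45,y0+v/10.53-.45,z)
for nm,d,i,h,bs in(('t',t,0,(157,170),[(220,165)]),('s',s,1,(620,132),[(540,150),(705,150)])):
    if i: h=(h[0]-400,h[1]); bs=[(b[0]-400,b[1]) for b in bs]
    H=P(d,i,*h,.130); print(nm,'hub',H.round(4))
    for b in bs:
        for z in(.115,.121): 
            w=P(d,i,*b,z)-H; print(z,w.round(4),np.hypot(*w[:2]).round(4),np.degrees(np.arctan2(w[1],w[0])).round(1))
```

```text
t hub [0.551  0.1823 0.13  ]
0.115 [ 0.0035 -0.0176 -0.015 ] 0.0179 -78.9
0.121 [ 0.0025 -0.0185 -0.009 ] 0.0187 -82.4
s hub [0.5526 0.1822 0.13  ]
0.115 [ 0.0012 -0.0172 -0.015 ] 0.0172 -86.2
0.121 [ 0.0042 -0.0175 -0.009 ] 0.018 -76.4
0.115 [-0.0075  0.0216 -0.015 ] 0.0228 109.2
0.121 [-0.0044  0.0211 -0.009 ] 0.0215 101.7
```

Request:
{"api": "jog_arm", "payload": {
  "plan": "120 0.03 -0.04 0 -0.2; 120 0.06 -0.08 0 -0.4; 120 0.09 -0.12 0 -0.6; 120 0.12 -0.16 0 -0.8; 120 0.15 -0.2 0 -1",
  "force": 20
}}

```text
time_s: 1.2
position: [0.4148, 0.3649, 0.2261]
ee_rot: [1.456, 2.784, 0.001]
contact_force: [0.2, 0.7, -0.1]
width: 0.532
```

Request:
{"api": "jog_arm", "payload": {
  "plan": "120 0.02 -0.045 0 -0.2; 120 0.045 -0.09 0 -0.4; 120 0.07 -0.13 0 -0.6; 120 0.09 -0.175 0 -0.8; 120 0.11 -0.22 0 -1"
}}

```text
time_s: 1.7
position: [0.5244, 0.1447, 0.2261]
ee_rot: [2.127, 2.312, 0.001]
contact_force: [1.2, 0.4, 0.6]
width: 0.527
```

Request:
{"api": "jog_arm", "payload": {
  "plan": "120 0 -0.045 0 -0.1; 120 0 -0.09 0 -0.2; 120 0 -0.135 0 -0.3; 120 0 -0.18 0 -0.43; 120 0 -0.225 0 -0.43"
}}

```text
time_s: 2.2
position: [0.5236, -0.0801, 0.2262]
ee_rot: [2.371, 2.061, 0.001]
contact_force: [1.2, -0.2, 0.3]
width: 0.528
```

Request:
{"api": "jog_arm", "payload": {
  "plan": "120 -0.02 -0.045 -0.03 0; 120 -0.0425 -0.097 -0.06 0; 120 -0.0425 -0.097 -0.106 0; 120 -0.0425 -0.097 -0.106 0"
}}

```text
time_s: 2.6
position: [0.4777, -0.1771, 0.1162]
ee_rot: [-2.37, -2.056, 0.006]
contact_force: [-0.3, 0.6, 0.0]
width: 0.53
```

Run:
```python
from h import *
st=env.read_state(); print(st['position'],st['contact_force'])
ims=[]
for c in('top','scene'):
    d=snap(c,c+'1'); u,v=proj(d,[.5,-.18,.1]).astype(int)
    k=d['frame'][v-32:v+32,u-32:u+32]; ims.append(cv2.resize(cv2.convertScaleAbs(k,alpha=1.6,beta=10),(400,400),interpolation=cv2.INTER_CUBIC)); print(u,v)
cv2.imwrite('pics/c3.png',np.hstack(ims))
```

```text
[ 0.47769161 -0.17708569  0.11621583] [-0.2608682   0.56554112  0.04821989]
355 186
272 213
```

View pics/c3.png

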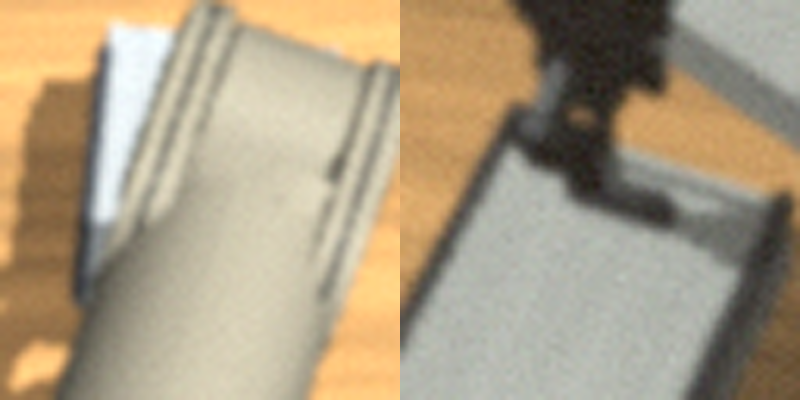

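Run:
```python
from h import *
d=load('scene1')
for p in([.478,-.177,.1],[.501,-.180,.1],[.481,-.1775,.0875],[.455,-.174,.1]): 
    q=proj(d,p); print(p,(q-[240,181])*6.25+[400,0])
```

```text
[0.478, -0.177, 0.1] [622.08165592 162.71439614]
[0.501, -0.18, 0.1] [601.01875748 205.65479633]
[0.481, -0.1775, 0.0875] [621.56065865 183.07050396]
[0.455, -0.174, 0.1] [642.78348904 120.51009074]
```

The view shows the +x finger at about (590,190), where predicted. The rib lies under the jaw gap, so I'll lower and grip it.

Request:
{"api": "jog_arm", "payload": {
  "plan": "120 0.003 0 -0.014 0; 120 0.003 0 -0.028 0; 255 0.003 0 -0.028 0; 255 0.003 0 -0.028 0; 255 0.003 0 -0.028 0",
  "force": 20
}}

```text
time_s: 3.2
position: [0.4848, -0.1753, 0.0924]
ee_rot: [2.368, 2.064, 0.001]
contact_force: [-0.3, 0.5, 0.2]
width: 0.023
```

Request:
{"api": "jog_arm", "payload": {
  "plan": "255 0 0 0 0; 255 0 0 0 0; 255 0 0 0 0"
}}

```text
time_s: 3.5
position: [0.4845, -0.1754, 0.0921]
ee_rot: [2.368, 2.063, 0.001]
contact_force: [0.5, -0.5, 0.1]
width: 0.001
```

Run:
```python
from h import *
d=snap('scene','scene2'); k=d['frame'][175:255,225:325]
cv2.imwrite('pics/c4.png',cv2.resize(cv2.convertScaleAbs(k,alpha=1.7,beta=10),(750,600),interpolation=cv2.INTER_CUBIC))
```

```text
(no output)
```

View pics/c4.png

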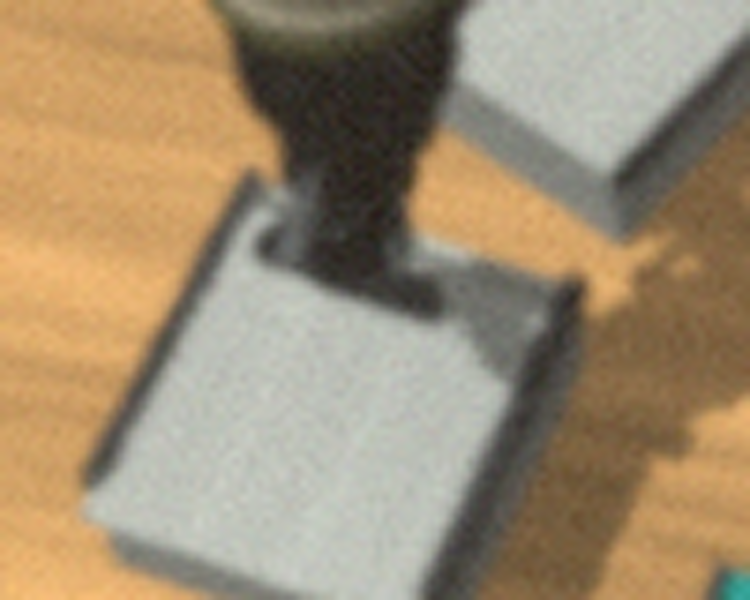

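Run:
```python
from h import *
d=load('scene2')
for p in([.4845,-.1754,.0921],[.4845,-.1754,.075],[.481,-.1775,.0875],[.4775,-.2022,.0875],[.4845,-.1528,.0875]): 
    q=proj(d,p); print(p,((q-[225,175])*7.5).round())
# case near-wall & far edge points in this view
for u,v,z in [(262,240,.0875),(435,305,.0875),(262,240,.0655),(435,305,.0655),(85,500,.0655),(510,385,.0655)]:
    print((u,v,z),ray(d,225+u/7.5,175+v/7.5,z).round(4))
```

```text
[0.4845, -0.1754, 0.0921] [380. 267.]
[0.4845, -0.1754, 0.075] [384. 291.]
[0.481, -0.1775, 0.0875] [378. 265.]
[0.4775, -0.2022, 0.0875] [316. 244.]
[0.4845, -0.1528, 0.0875] [441. 285.]
(262, 240, 0.0875) [ 0.4801 -0.2222  0.0875]
(435, 305, 0.0875) [ 0.493  -0.1528  0.0875]
(262, 240, 0.0655) [ 0.4677 -0.2284  0.0655]
(435, 305, 0.0655) [ 0.4808 -0.1577  0.0655]
(85, 500, 0.0655) [ 0.5866 -0.2591  0.0655]
(510, 385, 0.0655) [ 0.5076 -0.122   0.0655]
```

Request:
{"api": "jog_arm", "payload": {
  "plan": "255 0 0 0.04 0; 255 0 0 0.08 0; 255 0 0.05 0.1 0; 255 0 0.1 0.1 0; 255 0 0.14 0.1 0"
}}

```text
time_s: 4.05
position: [0.4845, -0.0332, 0.193]
ee_rot: [2.368, 2.063, 0.004]
contact_force: [0.3, 0.4, 0.1]
width: 0.003
```

Run:
```python
from h import *
ims=[]
for n,box in [('top',(335,170,378,212)),('scene',(235,190,305,265))]:
    d=snap(n,n+'3'); x0,y0,x1,y1=box; k=d['frame'][y0:y1,x0:x1]
    ims.append(cv2.resize(cv2.convertScaleAbs(k,alpha=1.6,beta=10),(400,430),interpolation=cv2.INTER_CUBIC))
cv2.imwrite('pics/c5.png',np.hstack(ims))
```

```text
(no output)
```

View pics/c5.png

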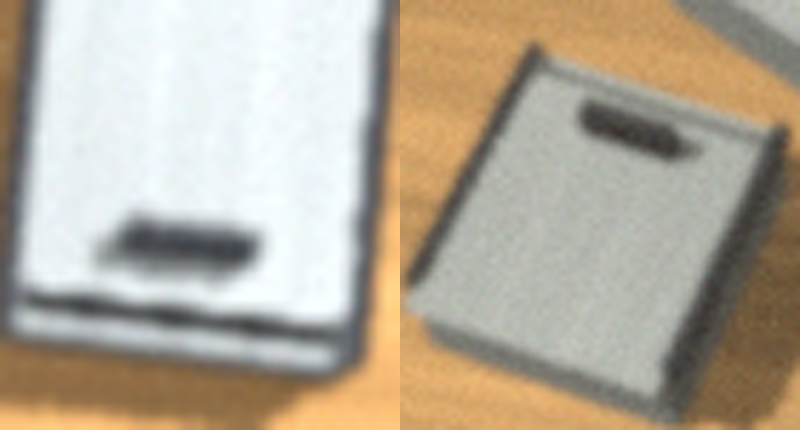

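Run:
```python
from h import *
ims=[]
p=env.read_state()['position']
d=load('scene3'); q=proj(d,p-[0,0,.017]); x0,y0=(q-[30,30]).astype(int); k=d['frame'][y0:y0+50,x0:x0+60]
im=cv2.resize(cv2.convertScaleAbs(k,alpha=1.9,beta=20),(720,600),interpolation=cv2.INTER_CUBIC)
for z,c in((0,(0,0,255)),(.017,(0,255,0))):
    u=(proj(d,p-[0,0,z])-[x0,y0]+.5)*12; cv2.circle(im,tuple(int(i) for i in u),4,c,1); print(u)
cv2.imwrite('pics/c6.png',im); print(x0,y0)
```

```text
[368.21725147 329.44878298]
[367.88629538 372.01725637]
298 174
```

View pics/c6.png

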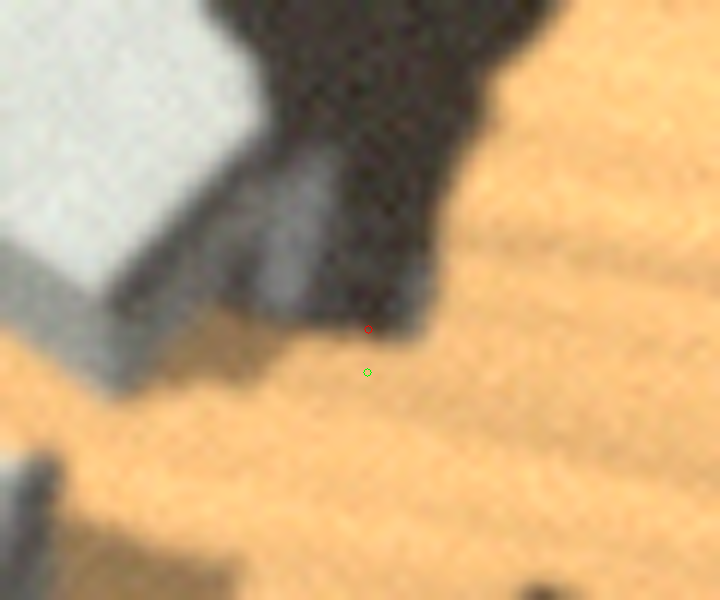

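The closed fingertips show at about row 335. The green mark, 17 mm ahead of the TCP, is at row 372, so the tips really end only about 3 mm below the reported TCP. That explains why the jaws closed above the rib. I'll go deeper, watching the force.

Request:
{"api": "jog_arm", "payload": {
  "plan": "120 0 -0.05 0 0; 120 -0.002 -0.1 -0.02 0; 120 -0.004 -0.144 -0.05 0; 120 -0.004 -0.144 -0.09 0; 120 -0.004 -0.144 -0.104 0"
}}

```text
time_s: 4.65
position: [0.4777, -0.1807, 0.0846]
ee_rot: [-2.37, -2.058, 0.006]
contact_force: [0.3, 0.6, -0.5]
width: 0.525
```

Request:
{"api": "jog_arm", "payload": {
  "plan": "120 0 0 -0.005 0; 120 0 0 -0.01 0; 120 0 0 -0.01 0"
}}

```text
time_s: 4.95
position: [0.4812, -0.1785, 0.0787]
ee_rot: [2.366, 2.065, 0.002]
contact_force: [0.3, 0.3, 0.4]
width: 0.533
```

Request:
{"api": "jog_arm", "payload": {
  "plan": "255 0 0 0 0; 255 0 0 0 0; 255 0 0 0 0; 255 0 0 0 0; 255 0 0 0 0"
}}

```text
time_s: 5.45
position: [0.4811, -0.1792, 0.0787]
ee_rot: [2.368, 2.064, 0.002]
contact_force: [-1.0, 1.6, 6.7]
width: 0.106
```

Request:
{"api": "jog_arm", "payload": {
  "plan": "255 0.005 -0.001 0.002 0; 255 0.015 -0.002 0.002 0; 255 0.03 -0.004 0.002 0; 255 0.03 -0.004 0.002 0"
}}

```text
time_s: 5.85
position: [0.5114, -0.1835, 0.079]
ee_rot: [2.368, 2.064, -0.002]
contact_force: [1.1, 0.4, -9.5]
width: 0.102
```

Request:
{"api": "jog_arm", "payload": {
  "plan": "255 0.02 -0.003 -0.001 0; 255 0.04 -0.006 -0.001 0; 255 0.055 -0.008 -0.001 0; 255 0.068 -0.01 -0.001 0; 255 0.068 -0.01 -0.001 0"
}}

```text
time_s: 6.35
position: [0.5799, -0.1933, 0.0789]
ee_rot: [2.367, 2.064, 0.001]
contact_force: [1.2, 2.5, -1.8]
width: 0.107
```

Request:
{"api": "jog_arm", "payload": {
  "plan": "255 0.004 -0.0006 0 0; 255 0.008 -0.0012 0 0; 255 0.008 -0.0012 0 0"
}}

```text
time_s: 6.65
position: [0.5866, -0.1942, 0.079]
ee_rot: [2.368, 2.064, 0.001]
contact_force: [1.7, 2.9, -3.1]
width: 0.103
```

Request:
{"api": "jog_arm", "payload": {
  "plan": "255 0.003 -0.0004 0 0; 255 0.006 -0.0008 0 0; 255 0.006 -0.0008 0 0"
}}

```text
time_s: 6.95
position: [0.5889, -0.1947, 0.0787]
ee_rot: [-2.364, -2.058, 0.005]
contact_force: [-19.5, 8.6, 14.3]
width: 0.104
```

Request:
{"api": "jog_arm", "payload": {
  "plan": "255 0.002 -0.0003 0 0; 255 0.004 -0.0006 0 0; 255 0.004 -0.0006 0 0"
}}

```text
time_s: 7.25
position: [0.5891, -0.1948, 0.0783]
ee_rot: [-2.359, -2.052, 0.012]
contact_force: [-36.3, 14.8, 27.6]
width: 0.099
```

End stop reached: contact at about 20–36 N, with the rib at world x 0.589. I'll relax, release and lift.

Request:
{"api": "jog_arm", "payload": {
  "plan": "255 -0.004 0.0005 0 0; 255 -0.008 0.001 0 0; 140 -0.008 0.001 0 0; 140 -0.008 0.001 0 0; 140 -0.008 0.001 0.002 0"
}}

```text
time_s: 7.75
position: [0.5886, -0.1957, 0.0811]
ee_rot: [2.368, 2.063, -0.0]
contact_force: [-0.7, 0.8, 0.2]
width: 0.452
```

Request:
{"api": "jog_arm", "payload": {
  "plan": "140 0 0 0.03 0; 100 0 0 0.07 0; 60 0 0.03 0.11 0.25; 0 0 0.07 0.13 0.5; 0 0 0.11 0.13 0.75"
}}

```text
time_s: 8.25
position: [0.5901, -0.0851, 0.215]
ee_rot: [1.913, 2.485, 0.006]
contact_force: [0.8, 0.6, -0.7]
width: 1.002
```

Request:
{"api": "jog_arm", "payload": {
  "plan": "0 -0.008 0.045 0 0.2; 0 -0.016 0.09 0 0.4; 0 -0.024 0.135 0 0.6; 0 -0.032 0.18 0 0.8; 0 -0.036 0.22 0 1"
}}

```text
time_s: 8.75
position: [0.552, 0.1371, 0.2115]
ee_rot: [1.204, 2.901, 0.002]
contact_force: [1.4, 0.1, 0.1]
width: 1.004
```

Request:
{"api": "jog_arm", "payload": {
  "plan": "0 -0.003 0.03 0 0.2; 0 -0.003 0.047 0 0.4; 0 -0.003 0.047 0 0.6; 0 -0.003 0.047 0 0.8; 0 -0.003 0.047 0 1"
}}

```text
time_s: 9.25
position: [0.5498, 0.1818, 0.2111]
ee_rot: [0.414, 3.113, -0.0]
contact_force: [-0.4, -0.6, 0.0]
width: 1.003
```

Request:
{"api": "jog_arm", "payload": {
  "plan": "0 0 0 -0.01 0.25; 0 0 0 -0.02 0.5; 0 0 0 -0.03 0.75; 0 0 0 -0.03 0.89; 0 0 0 -0.03 0.89"
}}

```text
time_s: 9.75
position: [0.5497, 0.1816, 0.1809]
ee_rot: [-0.311, 3.126, -0.0]
contact_force: [0.4, -0.7, -0.3]
width: 1.0
```

Run:
```python
from h import *
s=env.read_state();print(s['position'],s['ee_rot'],s['joint_positions'].round(2),s['width'])
p=s['position']; ims=[]
for c in('top','scene'):
    d=snap(c,c+'4')
    if c=='top': x0,y0=228,150
    else: x0,y0=375,215
    im=cv2.resize(np.clip(255*(d['frame'][y0:y0+60,x0:x0+50]/150.)**.6,0,255).astype(np.uint8),(500,600),interpolation=cv2.INTER_CUBIC)
    ims.append(im[:, :400])
cv2.imwrite('pics/c7.png',np.hstack(ims))
```

```text
[0.54969242 0.18159683 0.18085512] [-3.10709180e-01  3.12598063e+00 -3.12300187e-04] [-0.56  0.26  0.19  1.66 -0.05  1.23  1.41] 1.0003838968403809
```

View pics/c7.png

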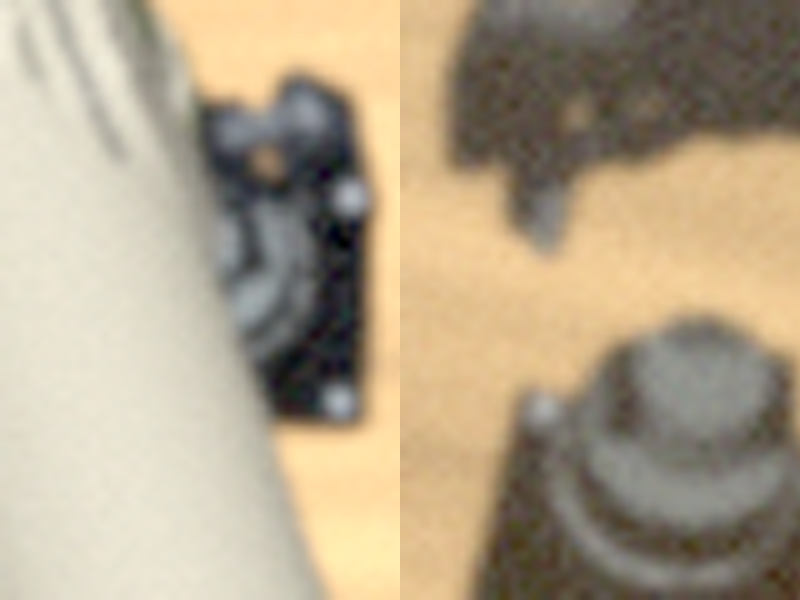

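Run:
```python
from h import *
d=load('scene4')
for r in (.0425,.05):
  for z in(.182,.178,.172,.164): print(r,z,proj(d,[.5497+.19*r,.1816-.98*r,z]).round(1))
f=d['frame'][222:246,383:396].max(2); print(f)
```

```text
0.0425 0.182 [389.7 241. ]
0.0425 0.178 [389.5 241.7]
0.0425 0.172 [389.2 242.9]
0.0425 0.164 [388.9 244.4]
0.05 0.182 [386.6 240.9]
0.05 0.178 [386.4 241.6]
0.05 0.172 [386.2 242.8]
0.05 0.164 [385.8 244.3]
[[ 25  27  29  28  24  27  28  26  26  31  23  23  30]
 [ 27  23  30  26  27  24  30  26  23  28  25  22  24]
 [ 22  24  27  26  25  27  24  29  28  32  35  29  29]
 [ 24  26  25  18  28  25  26  26  35  47  44  32  23]
 [ 23  23  28  29  28  27  27  27  42  56  48  34  19]
 [ 25  26  26  25  26  25  25  28  40  48  45  31  31]
 [ 27  27  24  27  22  25  26  26  34  30  31  31  26]
 [ 24  27  26  30  20  29  27  25  26  28  33  34  31]
 [ 29  36  27  28  29  24  30  25  28  28  32  38  30]
 [ 50  55  45  31  23  31  28  26  33  33  43  55  62]
 [ 84  79  63  37  27  27  28  30  31  48  70  87  99]
 [108  99  68  39  28  24  25  37  40  71  94 109 116]
 [120 107  75  39  32  34  41  46  58  79 104 119 118]
 [123 109  75  42  26  35  46  53  66  94 112 120 122]
 [129 116  81  48  38  39  49  55  68  98 113 124 122]
 [132 121  98  62  47  49  50  62  80 110 123 123 124]
 [138 130 115  95  74  62  57  65  89 119 130 132 134]
 [136 137 134 123 109  80  71  79 107 125 136 134 130]
 [135 140 133 135 128 110  97 102 116 130 139 134 135]
 [137 138 136 142 135 130 125 126 133 137 135 137 138]
 [133 134 138 137 135 135 137 137 137 138 139 138 138]
 [132 132 133 135 136 135 132 133 136 133 137 139 136]
 [129 128 127 129 131 127 131 132 134 134 137 134 138]
 [123 127 123 127 125 128 131 131 129 130 133 133 132]]
```

Request:
{"api": "jog_arm", "payload": {
  "plan": "0 0.001 0 -0.03 0; 0 0.001 0 -0.055 0; 0 0.001 0 -0.068 0; 0 0.001 0 -0.073 0; 0 0.001 0 -0.073 0"
}}

```text
time_s: 10.35
position: [0.5505, 0.182, 0.108]
ee_rot: [0.309, -3.126, 0.0]
contact_force: [0.4, -0.7, 0.3]
width: 1.004
```

Request:
{"api": "jog_arm", "payload": {
  "plan": "100 0 0 0 0; 100 0 0 0 0; 110 0 0 0 0; 110 0 0 0 0; 110 0 0 0 0",
  "force": 20
}}

```text
time_s: 10.85
position: [0.5505, 0.1825, 0.1083]
ee_rot: [-0.311, 3.126, 0.001]
contact_force: [-0.3, 1.3, 0.8]
width: 0.565
```

Passed 56 mm without touching the flange, and the jaws are now at 48 mm on the buttons. I'll pinch.

Request:
{"api": "jog_arm", "payload": {
  "plan": "140 0 0 0 0; 160 0 0 0 0; 255 0 0 0 0; 255 0 0 0 0; 255 0 0 0 0",
  "force": 20
}}

```text
time_s: 11.35
position: [0.5508, 0.1823, 0.1088]
ee_rot: [-0.31, 3.125, 0.001]
contact_force: [-2.2, 0.5, 7.2]
width: 0.4
```

Request:
{"api": "jog_arm", "payload": {
  "plan": "255 0 0 0.003 0; 255 0 0 0.006 0; 255 0 0 0.012 0; 255 0 0 0.02 0; 255 0 0 0.03 0"
}}

```text
time_s: 11.85
position: [0.5502, 0.1815, 0.1384]
ee_rot: [0.31, -3.126, 0.001]
contact_force: [0.1, -0.2, -1.2]
width: 0.398
```

Request:
{"api": "jog_arm", "payload": {
  "plan": "255 0 0 0.03 0; 255 0 0 0.06 0; 255 0 0 0.07 0; 255 0 0 0.07 0; 255 0 0 0.07 0"
}}

```text
time_s: 12.35
position: [0.5499, 0.1817, 0.2069]
ee_rot: [0.31, -3.125, 0.001]
contact_force: [-0.4, 0.2, -1.8]
width: 0.397
```

Request:
{"api": "jog_arm", "payload": {
  "plan": "255 -0.001 -0.015 0 -0.05; 255 -0.004 -0.04 0 -0.1; 255 -0.007 -0.07 0 -0.2; 255 -0.01 -0.1 0 -0.3; 255 -0.013 -0.13 0 -0.4"
}}

```text
time_s: 12.85
position: [0.5367, 0.048, 0.2079]
ee_rot: [0.029, 3.141, -0.0]
contact_force: [0.8, 0.1, -0.9]
width: 0.4
```

Request:
{"api": "jog_arm", "payload": {
  "plan": "255 -0.003 -0.03 0 -0.05; 255 -0.006 -0.06 0 -0.1; 255 -0.009 -0.09 0 -0.15; 255 -0.012 -0.12 0 -0.2; 255 -0.015 -0.15 0 -0.23"
}}

```text
time_s: 13.35
position: [0.5212, -0.1013, 0.208]
ee_rot: [0.215, 3.134, 0.0]
contact_force: [1.0, -0.5, -0.7]
width: 0.396
```

Request:
{"api": "jog_arm", "payload": {
  "plan": "255 -0.004 -0.03 0 0; 255 -0.007 -0.06 0 0; 255 -0.01 -0.08 0 0; 255 -0.0105 -0.085 0 0; 255 -0.0105 -0.085 0 0"
}}

```text
time_s: 13.85
position: [0.511, -0.1845, 0.2079]
ee_rot: [0.213, 3.134, 0.0]
contact_force: [-0.8, 1.0, -0.7]
width: 0.398
```

Request:
{"api": "jog_arm", "payload": {
  "plan": "255 0 0 -0.02 0; 255 0 0 -0.045 0; 255 0 0 -0.07 0; 255 0 0 -0.08 0; 255 0 0 -0.08 0"
}}

```text
time_s: 14.35
position: [0.5112, -0.182, 0.1268]
ee_rot: [-0.206, -3.132, -0.001]
contact_force: [-0.3, -0.2, 0.4]
width: 0.4
```

Run:
```python
from h import *
s=env.read_state();print(s['position'],s['ee_rot'],s['width'],s['contact_force'])
d=snap('scene','scene5'); k=d['frame'][165:265,225:350]
cv2.imwrite('pics/c8.png',cv2.resize(np.clip(255*(k/150.)**.7,0,255).astype(np.uint8),(750,600),interpolation=cv2.INTER_CUBIC))
for p in([.511,-.183,.068],[.511,-.183,.101]): print((proj(d,p)-[225,165])*6)
```

```text
[ 0.51116726 -0.18196654  0.12678829] [-2.05943686e-01 -3.13238067e+00 -8.84557823e-04] 0.3999880478281535 [-0.27543703 -0.20558541  0.40735047]
[277.03800272 346.25677518]
[270.23194926 309.73807196]
```

View pics/c8.png

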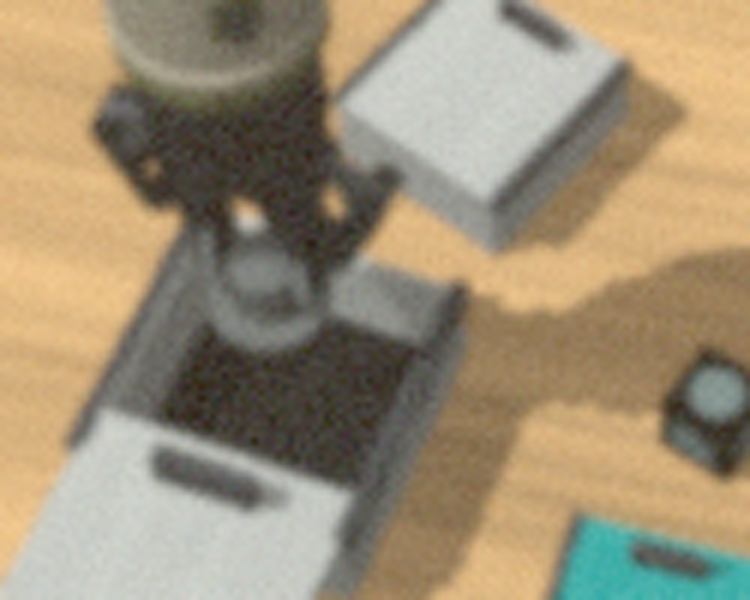

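The cap is held upright between the jaws at (265,300), over the open case, and the cover is fully back. I'll lower it.

Request:
{"api": "jog_arm", "payload": {
  "plan": "255 0 -0.001 -0.025 0; 255 0 -0.001 -0.05 0; 255 0 -0.001 -0.07 0; 255 0 -0.001 -0.083 0; 255 0 -0.001 -0.083 0"
}}

```text
time_s: 14.9
position: [0.5116, -0.1837, 0.0443]
ee_rot: [-0.207, -3.133, -0.0]
contact_force: [-0.4, 0.3, -0.5]
width: 0.394
```

Request:
{"api": "jog_arm", "payload": {
  "plan": "255 0 0 -0.003 0; 255 0 0 -0.006 0; 255 0 0 -0.008 0; 255 0 0 -0.008 0"
}}

```text
time_s: 15.3
position: [0.5119, -0.184, 0.037]
ee_rot: [0.207, 3.134, 0.0]
contact_force: [-0.2, 0.1, -0.4]
width: 0.393
```

Request:
{"api": "jog_arm", "payload": {
  "plan": "255 0 0 -0.001 0; 255 0 0 -0.002 0; 255 0 0 -0.002 0"
}}

```text
time_s: 15.6
position: [0.5118, -0.184, 0.0348]
ee_rot: [-0.207, -3.135, -0.0]
contact_force: [-0.4, 0.3, 0.2]
width: 0.397
```

Request:
{"api": "jog_arm", "payload": {
  "plan": "255 0 0 -0.001 0; 255 0 0 -0.002 0; 255 0 0 -0.002 0"
}}

```text
time_s: 15.9
position: [0.5122, -0.1841, 0.0338]
ee_rot: [0.208, 3.134, 0.001]
contact_force: [-5.1, 1.8, 11.6]
width: 0.397
```

Floor contact at z 0.034, as predicted. I'll ease the load and release slowly.

Request:
{"api": "jog_arm", "payload": {
  "plan": "160 0 0 0.001 0; 145 0 0 0.001 0; 130 0 0 0.001 0; 115 0 0 0.001 0; 100 0 0 0.001 0"
}}

```text
time_s: 16.4
position: [0.5118, -0.184, 0.0338]
ee_rot: [-0.207, -3.135, -0.0]
contact_force: [-0.6, 0.4, 0.5]
width: 0.609
```

Request:
{"api": "jog_arm", "payload": {
  "plan": "75 0 0 0 0; 70 0 0 0 0; 70 0 0 0 0; 70 0 0 0.005 0; 70 0 0 0.015 0"
}}

```text
time_s: 16.9
position: [0.5114, -0.1839, 0.0489]
ee_rot: [-0.207, -3.134, -0.0]
contact_force: [0.2, 0.2, 0.8]
width: 0.725
```

Request:
{"api": "jog_arm", "payload": {
  "plan": "70 0 0 0.02 0; 70 0 0 0.05 0; 70 0 0 0.09 0; 70 0 0 0.12 0; 70 0 0 0.12 0"
}}

```text
time_s: 17.4
position: [0.5141, -0.1849, 0.1741]
ee_rot: [0.207, 3.127, -0.001]
contact_force: [0.1, -0.9, -0.5]
width: 0.724
```

Run:
```python
from h import *
s=env.read_state();print(s['position'],s['ee_rot'],s['width'],s['joint_positions'].round(2))
d=snap('scene','scene6'); k=d['frame'][165:265,225:350]
cv2.imwrite('pics/c9.png',cv2.resize(np.clip(255*(k/110.)**.6,0,255).astype(np.uint8),(750,600),interpolation=cv2.INTER_CUBIC))
print((proj(d,[.512,-.184,.055])-[225,165])*6)
```

```text
[ 0.51410425 -0.18490961  0.17409771] [ 2.07453637e-01  3.12688182e+00 -6.47720769e-04] 0.7235975974199716 [-0.17  0.19  0.49  1.77 -0.1   1.19  1.79]
[276.96355458 361.66974584]
```

View pics/c9.png

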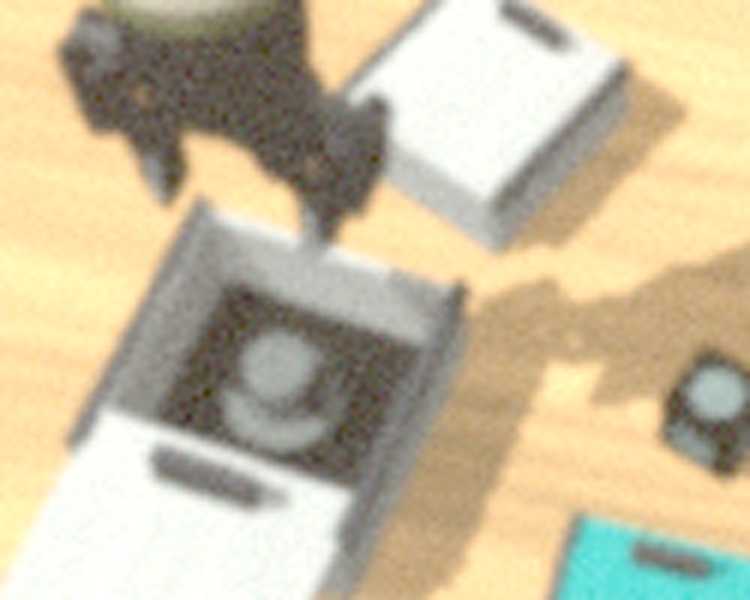

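The cap stands upright at (278,365), as predicted (277,362). Next I'll close the cover.

Request:
{"api": "jog_arm", "payload": {
  "plan": "70 0.02 -0.002 0 -0.2; 90 0.04 -0.004 0 -0.4; 120 0.06 -0.008 0 -0.6; 120 0.075 -0.0105 0 -0.8; 120 0.075 -0.0105 0 -1"
}}

```text
time_s: 17.95
position: [0.5877, -0.1942, 0.1676]
ee_rot: [-1.017, -2.971, 0.001]
contact_force: [-0.9, 0.2, -0.1]
width: 0.529
```

Request:
{"api": "jog_arm", "payload": {
  "plan": "120 0 0 0 -0.2; 120 0 0 0 -0.4; 120 0 0 0 -0.6; 120 0 0 0 -0.8; 120 0 0 0 -1"
}}

```text
time_s: 18.45
position: [0.5862, -0.1944, 0.168]
ee_rot: [-1.752, -2.606, 0.001]
contact_force: [0.1, -0.1, 0.6]
width: 0.526
```

Request:
{"api": "jog_arm", "payload": {
  "plan": "120 0 0 0 -0.25; 120 0 0 0 -0.5; 120 0 0 0 -0.75; 120 0 0 0 -1; 120 0 0 0 -1"
}}

```text
time_s: 18.95
position: [0.5863, -0.1943, 0.168]
ee_rot: [-2.365, -2.067, 0.002]
contact_force: [0.3, 0.4, -0.3]
width: 0.533
```

Request:
{"api": "jog_arm", "payload": {
  "plan": "120 0.0025 -0.001 -0.03 0; 120 0.0025 -0.001 -0.06 0; 120 0.0025 -0.001 -0.08 0; 120 0.0025 -0.001 -0.088 0; 120 0.0025 -0.001 -0.088 0"
}}

```text
time_s: 19.45
position: [0.5886, -0.1953, 0.0798]
ee_rot: [-2.36, -2.072, 0.002]
contact_force: [0.5, -0.3, -0.5]
width: 0.527
```

Request:
{"api": "jog_arm", "payload": {
  "plan": "255 0 0 0 0; 255 0 0 0 0; 255 0 0 0 0; 255 0 0 0 0; 255 0 0 0 0",
  "force": 20
}}

```text
time_s: 19.95
position: [0.59, -0.1958, 0.0822]
ee_rot: [2.362, 2.069, 0.002]
contact_force: [-1.7, 0.3, 7.5]
width: -0.001
```

The jaws slipped off the rib's top, so I'll reopen and go 10 mm deeper.

Request:
{"api": "jog_arm", "payload": {
  "plan": "255 0 0 0.015 0; 120 0 0 0.025 0; 120 0 0 0.025 0; 120 0 0 0.025 0; 120 0 0 0.025 0"
}}

```text
time_s: 20.45
position: [0.5892, -0.1953, 0.1055]
ee_rot: [-2.363, -2.07, 0.0]
contact_force: [-0.1, -0.4, 0.1]
width: 0.528
```

Request:
{"api": "jog_arm", "payload": {
  "plan": "120 0 0 -0.015 0; 120 0 0 -0.027 0; 120 0 0 -0.031 0; 120 0 0 -0.035 0; 120 0 0 -0.035 0"
}}

```text
time_s: 20.95
position: [0.589, -0.1955, 0.0701]
ee_rot: [-2.363, -2.069, 0.001]
contact_force: [-0.2, 0.0, 0.2]
width: 0.53
```

Request:
{"api": "jog_arm", "payload": {
  "plan": "200 0 0 0 0; 255 0 0 0 0; 255 0 0 0 0; 255 0 0 0 0; 255 0 0 0 0"
}}

```text
time_s: 21.45
position: [0.5886, -0.1955, 0.0713]
ee_rot: [-2.363, -2.068, 0.0]
contact_force: [-5.3, 1.5, 5.1]
width: 0.11
```

Request:
{"api": "jog_arm", "payload": {
  "plan": "255 -0.01 0.0015 0.001 0; 255 -0.025 0.0036 0.001 0; 255 -0.045 0.0065 0.001 0; 255 -0.06 0.0087 0.001 0; 255 -0.06 0.0087 0.001 0"
}}

```text
time_s: 21.95
position: [0.5269, -0.1866, 0.0714]
ee_rot: [-2.363, -2.067, 0.001]
contact_force: [-2.3, -2.4, -9.5]
width: 0.11
```

Request:
{"api": "jog_arm", "payload": {
  "plan": "255 -0.015 0.002 0 0; 255 -0.03 0.0044 0 0; 255 -0.045 0.0066 0 0; 255 -0.05 0.0073 0 0; 255 -0.05 0.0073 0 0"
}}

```text
time_s: 22.45
position: [0.4785, -0.1797, 0.0715]
ee_rot: [-2.363, -2.069, 0.001]
contact_force: [-1.3, -4.3, -10.8]
width: 0.113
```

Request:
{"api": "jog_arm", "payload": {
  "plan": "255 -0.003 0.0004 0 0; 255 -0.006 0.0008 0 0; 255 -0.008 0.0011 0 0; 255 -0.008 0.0011 0 0"
}}

```text
time_s: 22.85
position: [0.4707, -0.1785, 0.0715]
ee_rot: [-2.363, -2.069, 0.001]
contact_force: [-0.7, -5.6, -16.3]
width: 0.107
```

Request:
{"api": "jog_arm", "payload": {
  "plan": "255 -0.002 0 -0.001 0; 255 -0.004 0 -0.001 0; 255 -0.004 0 -0.001 0"
}}

```text
time_s: 23.15
position: [0.4697, -0.1784, 0.0716]
ee_rot: [2.359, 2.068, 0.005]
contact_force: [10.2, -5.4, -17.0]
width: 0.109
```

Request:
{"api": "jog_arm", "payload": {
  "plan": "255 -0.001 0 0 0; 255 -0.002 0 0 0; 255 -0.002 0 0 0; 255 -0.002 0 0 0"
}}

```text
time_s: 23.55
position: [0.4696, -0.1784, 0.072]
ee_rot: [2.356, 2.067, 0.008]
contact_force: [18.8, -5.7, -23.1]
width: 0.112
```

Stopped shut after about 120 mm of travel. I'll relax, release, lift away and check.

Request:
{"api": "jog_arm", "payload": {
  "plan": "255 0.002 0 -0.001 0; 255 0.003 0 -0.002 0; 160 0.003 0 -0.002 0; 130 0.003 0 -0.002 0; 130 0.003 0 -0.002 0"
}}

```text
time_s: 24.05
position: [0.4687, -0.1781, 0.0692]
ee_rot: [2.363, 2.07, 0.002]
contact_force: [0.5, -0.5, -0.1]
width: 0.489
```

Request:
{"api": "jog_arm", "payload": {
  "plan": "130 0 0 0.02 0; 130 0 0 0.06 0; 130 0 0 0.1 0; 130 0 0.05 0.12 0; 130 0 0.1 0.12 0"
}}

```text
time_s: 24.55
position: [0.4696, -0.0823, 0.1918]
ee_rot: [2.365, 2.063, 0.007]
contact_force: [1.9, 1.6, -1.6]
width: 0.487
```

Request:
{"api": "jog_arm", "payload": {
  "plan": "130 0 0.05 0 0; 130 0 0.1 0 0; 130 0 0.1 0 0"
}}

```text
time_s: 24.85
position: [0.4679, 0.0252, 0.1888]
ee_rot: [-2.352, -2.081, -0.002]
contact_force: [0.7, -1.1, -0.4]
width: 0.491
```

Run:
```python
from h import *
s=env.read_state();print(s['position'],s['width'],s['contact_force'])
a=snap('scene','scene7'); b=snap('top','top7')
k1=a['frame'][185:295,225:500]; k0=load('scene0')['frame'][185:295,225:500]
f=lambda k:cv2.resize(cv2.convertScaleAbs(k,alpha=1.6,beta=10),(750,300),interpolation=cv2.INTER_CUBIC)
cv2.imwrite('pics/c10.png',np.vstack([f(k0),f(k1)]))
for n,d,box in [('t',b,(338,183,374,201)),('s',a,(258,200,296,220))]:
    x0,y0,x1,y1=box; g=cv2.cvtColor(d['frame'],cv2.COLOR_BGR2GRAY)[y0:y1,x0:x1]
    m=(g<np.percentile(g,60)*0.62).astype(np.uint8); kk,l,st,ce=cv2.connectedComponentsWithStats(m)
    for i in range(1,kk):
        if st[i,4]>20: print(n,st[i],(ce[i]+[x0,y0]).round(1),ray(d,*(ce[i]+[x0,y0]),.080).round(4))
```

```text
[0.46785925 0.02515814 0.1887843 ] 0.4905043539503186 [ 0.69451827 -1.06734742 -0.3972434 ]
t [ 8 12 16  5 66] [353.5 197.1] [ 0.4672 -0.1746  0.08  ]
s [ 10   4  20  11 105] [277.3 209.2] [ 0.4724 -0.1753  0.08  ]
```

View pics/c10.png

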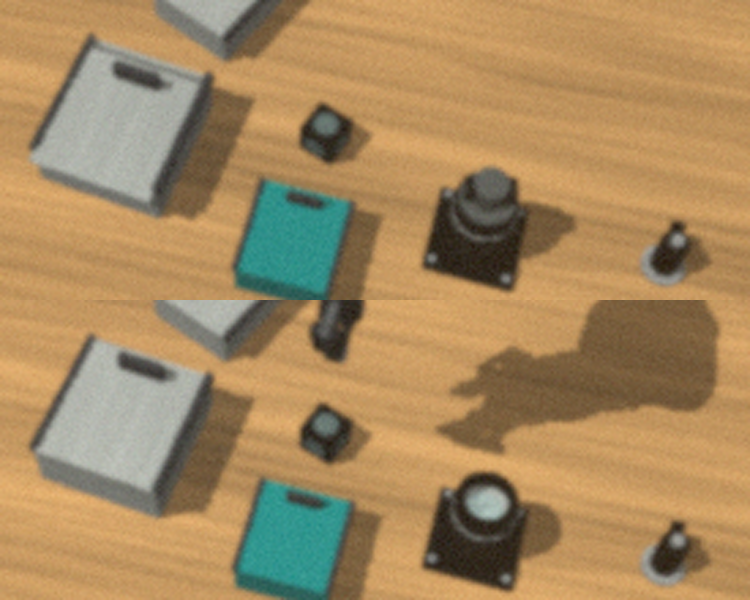

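The cover is shut, with its rib at (145,365). The lens is open at (485,503), the cube and post holder haven't moved, and the gripper is clear.

```bash
python3 -c "
from cell import env
print(env.hand_in())"
```

```text
the job is handed in; nothing more can be done
None
```

The job is done and handed in at about 25 s of the 70 s allowed. I slid the cover back to its end stop, pinched the cap's buttons and lifted it off the lens. I stood the cap on the case floor, let go, and pulled the cover shut.

**Last checks**
- **Cap:** after release it stood upright within about 1 pixel of where I predicted. It is now under the cover, so I could not see it again.
- **Cover:** it moved about 120 mm back to the closing stop. The rib measures about 11 mm nearer the robot than at the start, which fits the cover having started about 11 mm open.
- **Surroundings:** the lens mouth is open, and the cage cube and post holder look unmoved. The screwdriver was outside my last crop; the arm never went near it. The gripper touches nothing.

**What disagreed or failed**
- **Fingertip reach:** the fingertips looked 14 mm or more shorter below the reported TCP than the stated 17 mm.
- **Grip misses:** because of that, my first grip on the rib closed above it. The first grip for closing slipped off its top with about 7.5 N of contact. I gripped lower both times and neither miss moved the cover noticeably.
- **Highest forces:** pushing against the rear stop with the rib gripped gave readings of about 36 N in x, 15 N in y and 28 N in z, about 48 N combined. That is within the 120 N wrist limit. It came through the finger pads, so I don't think the 40 N limit for the arm and gripper body applies.

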